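Restack the snack dishes in the buffet caddy

ROBOT

A 7-joint arm with a two-finger parallel gripper is mounted at the origin on a cart in front of the work surface, level with it; the furniture and walls round the work are solid. World frame = base frame: x ahead of the robot, y to its left, z up, the work surface at z = 0. Lengths are in m, angles in rad, forces in N, time in s.
With the tool pointing down it reaches from about 0.4 to 0.9 m from the base axis. Payload 5.6 kg.
Tool frame: the origin (TCP) lies midway between the tips of the shut fingers; the grasp point (between the pads) lies 19 mm behind it (r.grip_depth is the distance from the TCP to the grasp point, in m); z points along the fingers, y is the line along which they close (so a half turn about z gives the same grasp; the last joint's range is limited). The gripper opens to 92 mm and grips with 3 to 60 N. Pads are 20 mm wide; open, the fingers measure 128 mm over their backs; the gripper's body (75 mm by 189 mm) begins 69 mm behind the grasp point.
Start: joints at [-0.043, 0.468, -0.012, 1.603, 0.006, 1.071, -0.056], TCP at [0.65, -0, 0.215] pointing down, gripper open.
Joint ranges: [-2.53, 2.53], [-0.31, 2.02], [-1.57, 1.55], [0.28, 2.44], [-1.29, 4.43], [0.15, 1.84], [-2.92, 2.92]. Speed limits (rad/s): [2.57, 2.57, 3.14, 3.14, 3.14, 3.14, 3.14].

INTERFACE

Orientations are given as a rotation vector (axis times angle).
In Python, from bench import r gives the robot as it stands.
- The arm moves only by the tool carry_out, never from a script. Its argument "motion" is a list of rows, each a list of 7 numbers: the opening, from 0 (shut) to 1 (fully open), then the shift along the tool's x, y, z in mm, then the turn, a rotation vector about the tool's x, y, z in rad. In form: [[grip, x, y, z, rx, ry, rz], ...]. A call has 1 to 12 rows; each row shifts and turns the commanded pose from where the row before left it, along the tool's axes as they then stand; what a row does not reach is not made up. A row lasts 1/12 s, in which the tool goes at most 41.7 mm and 7.16 degrees, less where a joint would pass 70% of its speed; a pose out of reach is approached as far as the arm can. A call with a gripper value outside its range is refused whole. The fingers move at their own pace and stop on an object; "grip_force" is the grip in N (left out, the last holds). Time passes only in rows, so rows that do not move let the fingers close. It gives the time, the measured TCP pose, the force, the opening and the grip force at its end, in the units of the state.
- r.state(): the state, without advancing time (a new reading comes with each control period).
- r.capture(name): name is "scene" or "side" or "wrist"; returns a dict with "image" (384x512x3 uint8, blue, green, red), "vertical_fov" (degrees; the focal length in pixels is half the picture's height over the tangent of half this angle, whatever the lens; pixels are square), "cx", "cy" (the principal point, pixels), "eye" and "orientation" of the camera in the world. Camera axes: x right, y down, z forward; pixel columns grow to the right and rows downward; lengths in m; the calibration is good to about 2 mm. A picture is of the moment at which its call begins. There is no depth.
- r.sign_off(): hands the job in; it is judged then, once.
The state is a dict: "time_s": time; "q": joint angles; "dq": joint speeds; "joint_efforts": joint torques, N m; "ee_pos": TCP position; "eef_rot": TCP orientation; "force": force on the tool from outside, world axes, zero at the start; "moment": the same for the moment, N m; "width": opening from 0.0 (shut) to 1.0 (fully open); "finger_force": force on a finger pad.
Only numpy, scipy, OpenCV 4.12 (cv2) and the standard library are available. Lean on these libraries where they do the work, as an engineer would, in place of code of your own. Each camera call takes 0.05 s, during which the arm holds its last target. There are 200 camera calls.

TASK

Put the two white snack dishes that were left on the table back on the pile in the wire caddy, one on top of the other, in whichever order. Nest each squarely, with its foot down inside the rim of the dish below, so that all four make one straight, level pile; set them down gently rather than letting them drop, and leave the pepper mill, the tea-light glass and the bowl of olives where they are.

Things in the scene. Friction and masses are not known exactly. Their poses are not given: they have to be found in the camera images.
- dish_a: First loose white porcelain dish, oblong, open above: 164 mm long (x), 62 wide (y), 30 high, 0.24 kg; origin at the centre of its underside, z up. Below, a foot 144 x 42 mm, 10 mm high; then straight sides 62 mm apart up to the rim. Rim opening 152 x 50 mm, 16 mm deep. Starts upright on the table.
- dish_b: Second loose dish, identical to dish_a, upright on the table. A dish nested on a like one has its foot inside the lower one's rim (4 mm play each way, either way round) and its origin 20 mm above the lower one's origin.
- dish_pile: Dish like dish_a: the upper of the two already nested in the caddy; underside (origin) 27 mm and rim 57 mm above the table.
- dish_base: Dish like dish_a: the bottom one in the caddy, its underside 7 mm above the table.
- caddy: Steel wire caddy, fixed, 196 mm long (x), 62 wide (y); origin on the table under its centre. Its base, 7 mm high with a rod border to 13 mm, holds the bottom dish's foot. At each end a wire hoop, 40 mm wide, rises to 87 mm, its inner side 87 mm from the centre (5 mm off the dishes' ends), flaring at the top. The long sides are open: lower a dish, held across its width, between the hoops.
- pepper_mill: Dark wooden pepper mill, 53 mm across, 155 mm tall, standing behind the work; origin at its foot's centre. To be left alone.
- tealight: Thick glass tea-light holder, 60 mm across, 64 mm tall, behind the work; origin at its foot's centre. To be left alone.
- bowl_olives: White bowl of olives with a spoon, about 150 mm across, 81 mm tall with the spoon, to the right of the work; origin under its centre. To be left alone.

How it is judged:
By the outcome, as a careful person would: the job done as asked, in the order asked, and still so for the second after the job is handed in, with the robot touching nothing.
It also fails if it takes over 53 s, if anything falls off the work surface, if the arm or the gripper's body presses on something with over 40 N, if the wrist force passes 120 N, or if a joint passes its speed limit or range.

## Working session

There is one attempt and no reset: what is moved stays moved. The work goes in short steps, Python scripts to look and compute and a tool call to move; the robot and the scene stay as the last step left them, time stands still between calls to the robot, and variables do not carry over. Pictures are saved under pics/ and viewed, at most 13 in all, crops included, and the job is handed in when it is done.

Besides the shell and the picture viewer there is one more tool, called after "Request:" by a JSON object that holds its "op" and its "data". carry_out: Moves the arm, as the interface text tells. Its arguments: {"type":"object","properties":{"motion":{"type":"array","items":{"type":"array","items":{"type":"number"}}},"grip_force":{"type":"number"}},"required":["motion"]}

```bash
mkdir -p pics; ls
cat > h.py <<'E'
import numpy as np, cv2
from scipy.spatial.transform import Rotation as R
from bench import r
def cam(n,f=None):
    c=r.capture(n)
    if f: cv2.imwrite('pics/'+f,c['image'])
    return c
def Rm(o):
    o=np.array(o,float)
    return o if o.shape==(3,3) else (R.from_rotvec(o).as_matrix() if o.size==3 else R.from_quat(o).as_matrix())
def foc(c): return c['image'].shape[0]/2/np.tan(np.radians(c['vertical_fov'])/2)
def ray(c,u,v,z):
    d=Rm(c['orientation'])@np.array([(u-c['cx'])/foc(c),(v-c['cy'])/foc(c),1]); e=np.array(c['eye'])
    return e+d*(z-e[2])/d[2]
def proj(c,P):
    p=(np.atleast_2d(P)-np.array(c['eye']))@Rm(c['orientation'])
    return np.c_[c['cx']+foc(c)*p[:,0]/p[:,2],c['cy']+foc(c)*p[:,1]/p[:,2]]
E
python3 - <<'E'
from h import *
ims=[]
for n in ['scene','side','wrist']:
    c=cam(n,n+'0.png'); print(n,{k:v for k,v in c.items() if k!='image'})
print(r.state())
E
```

```text
pics
scene {'vertical_fov': 50.683432578853996, 'cx': 253.15654647369252, 'cy': 194.55575966259173, 'eye': array([ 0.05058614, -1.05361659,  0.56112594]), 'orientation': array([-1.94772452,  0.56755762, -0.32343377])}
side {'vertical_fov': 45.23723379156801, 'cx': 256.252655584963, 'cy': 184.13691423573712, 'eye': array([-0.37255986, -0.92942678,  0.67218757]), 'orientation': array([-1.89546554,  0.88066669, -0.55228004])}
wrist {'vertical_fov': 68.5039388955924, 'cx': 253.12954245725354, 'cy': 196.0959715884461, 'eye': array([0.65085993, 0.08148829, 0.38451118]), 'orientation': array([ 2.84958039e+00,  1.99260776e-03, -1.90016167e-03])}
{'time_s': 0.15, 'q': array([-0.04299799,  0.46818607, -0.01161326,  1.60335582,  0.00599464,
        1.07140532, -0.05631978]), 'dq': array([-0.00020883, -0.00129782,  0.00025988, -0.0023176 , -0.00060638,
        0.00105848,  0.00015219]), 'joint_efforts': array([ 5.41294467e-04, -5.20952761e+01, -1.22385321e-02, -2.43975341e+01,
       -5.66028839e-02,  1.53196411e-02,  8.68381130e-05]), 'ee_pos': array([ 6.49577352e-01, -5.58971437e-05,  2.13875210e-01]), 'eef_rot': array([-2.22091828e+00, -2.22073968e+00,  1.56471564e-03]), 'force': array([-0.0399502 ,  0.28832355,  0.2605656 ]), 'moment': array([-0.0118168 , -0.01018875,  0.00875726]), 'finger_force': 0.0, 'width': 1.000823060461586}
```

View pics/scene0.png

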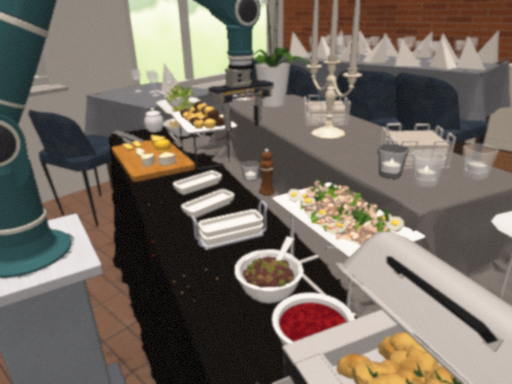

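View pics/wrist0.png

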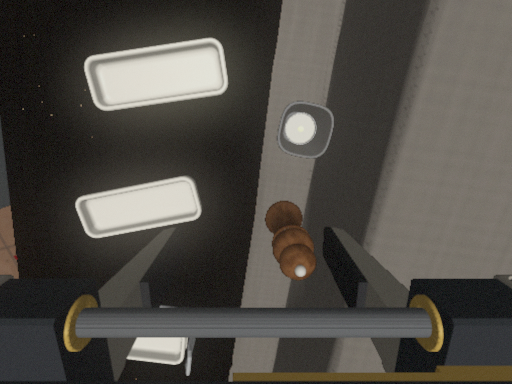

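Request:
{"op": "carry_out", "data": {"motion": [[1,0,0,0,0,0,-0.12],[1,0,0,0,0,0,-0.12],[1,0,0,0,0,0,-0.12],[1,0,0,0,0,0,-0.12],[1,0,0,0,0,0,-0.12],[1,0,0,0,0,0,-0.12],[1,0,0,0,0,0,-0.12],[1,0,0,0,0,0,-0.12],[1,0,0,0,0,0,-0.12],[1,0,0,0,0,0,-0.12],[1,0,0,0,0,0,-0.12],[1,0,0,0,0,0,-0.12]], "grip_force": 20}}

```text
time_s: 1.15
ee_pos: [0.6497, -0.0001, 0.2142]
eef_rot: [-0.196, -3.135, 0.0]
force: [0.4, 0.8, -0.5]
width: 1.0
finger_force: 0.0
```

Request:
{"op": "carry_out", "data": {"motion": [[1,0,0,0,0,0,-0.12],[1,0,0,0,0,0,-0.01],[1,0,0,0,0,0,0]]}}

```text
time_s: 1.4
ee_pos: [0.6498, -0.0003, 0.2142]
eef_rot: [-0.006, -3.141, -0.0]
force: [-0.2, 0.8, -0.2]
width: 0.996
finger_force: 0.0
```

Run:
```python
from h import *
c=cam('wrist','w1.png'); import pickle; pickle.dump(c,open('w1.pkl','wb'))
s=r.state(); print(s['ee_pos'],s['eef_rot'],s['q'],c['eye'],s['time_s'])
```

```text
[ 6.49864322e-01 -2.54532522e-04  2.14316567e-01] [-6.78194746e-03 -3.14113193e+00 -9.11433122e-05] [ 0.19282915  0.49768138 -0.33986184  1.58515581  0.18032336  1.09024355
  1.37392677] [5.69885852e-01 4.13377993e-04 3.85054891e-01] 1.45
```

View pics/w1.png

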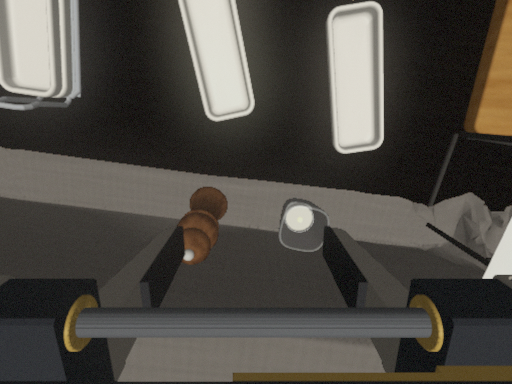

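Request:
{"op": "carry_out", "data": {"motion": [[1,20,-10,-10,0,0,0],[1,30,-20,-10,0,0,0],[1,30,-20,-10,0,0,0],[1,20,-10,0,0,0,0],[1,0,0,0,0,0,0],[1,0,0,0,0,0,0]]}}

```text
time_s: 1.95
ee_pos: [0.5496, -0.0608, 0.2453]
eef_rot: [0.007, 3.14, -0.001]
force: [0.6, 0.3, -0.2]
width: 0.996
finger_force: 0.0
```

Run:
```python
from h import *
c=cam('wrist','w2.png'); import pickle; pickle.dump(c,open('w2.pkl','wb'))
for n in ('scene','side'): pickle.dump(cam(n,n+'1.png'),open(n+'1.pkl','wb'))
s=r.state(); print(s['ee_pos'],s['eef_rot'],c['eye'],c['orientation'])
```

```text
[ 0.55079617 -0.05897529  0.24454274] [7.92185398e-04 3.14108406e+00 9.46689735e-04] [ 0.46936974 -0.05984955  0.41593783] [2.06674896 2.06049213 0.30055771]
```

View pics/w2.png

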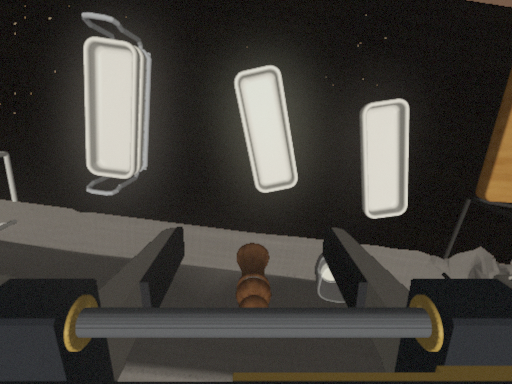

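```bash
cat >> h.py <<'E'
from scipy.optimize import minimize
def outline(L,W,rad,n=6):
    a=np.linspace(0,np.pi/2,n); p=[]
    for i,(sx,sy) in enumerate([(1,1),(-1,1),(-1,-1),(1,-1)]):
        t=a+i*np.pi/2; p+=list(np.c_[sx*(L/2-rad)+rad*np.cos(t),sy*(W/2-rad)+rad*np.sin(t)])
    return np.array(p)
def pts(x,y,th,z,L=.164,W=.062,rad=.012):
    q=outline(L,W,rad)@np.array([[np.cos(th),np.sin(th)],[-np.sin(th),np.cos(th)]])+[x,y]
    return np.c_[q,np.full(len(q),z)]
def silh(c,p,zs):
    h=cv2.convexHull(np.vstack([proj(c,pts(*p,z)) for z in zs]).astype(np.float32)); return h
def mask_at(c,seed,th=110,op=7):
    g=c['image'].min(2); m=cv2.morphologyEx((g>th).astype(np.uint8),cv2.MORPH_OPEN,np.ones((op,op)))
    n,l,st,_=cv2.connectedComponentsWithStats(m); k=l[seed[1],seed[0]]
    return (l==k).astype(np.uint8),st[k]
def fit(c,m,p0,zs):
    S=8
    cn=max(cv2.findContours(m,0,2)[0],key=cv2.contourArea)
    hull=cv2.convexHull(cn)[:,0].astype(np.float32)
    full=cv2.fillPoly(np.zeros(m.shape,np.uint8),[hull.astype(np.int32)],1)
    big=cv2.GaussianBlur(full.astype(np.float32),(3,3),0)
    def cost(v):
        p=np.array(v)*[.01,.01,.1]
        k=np.zeros(m.shape,np.uint8)
        cv2.fillPoly(k,[np.round(silh(c,p,zs)*16).astype(np.int32)],255,cv2.LINE_AA,4)
        return np.abs(k/255.-full).sum()
    s=minimize(cost,np.array(p0)/[.01,.01,.1],method='Nelder-Mead',options=dict(initial_simplex=np.array(p0)/[.01,.01,.1]+np.vstack([np.zeros(3),np.eye(3)])*.8,maxiter=400,xatol=1e-3))
    return s.x*[.01,.01,.1],s.fun,full.sum()
E
python3 - <<'E'
from h import *; import pickle
c=pickle.load(open('w2.pkl','rb')); im=c['image'].copy()
for nm,seed,zs in [('mid',(267,129),(.01,.03)),('right',(385,158),(.01,.03)),('pile',(112,108),(.017,.057))]:
    m,st=mask_at(c,seed); g=ray(c,*seed,zs[1])
    f=fit(c,m,[g[0],g[1],0.],zs); print(nm,st,np.round(f[0],4),f[1:])
    for z in zs: cv2.polylines(im,[np.round(proj(c,pts(*f[0],z))).astype(int)],True,(0,0,255) if z==zs[1] else (0,255,0))
    cv2.polylines(im,[np.round(proj(c,pts(*f[0],zs[1],.152,.05,.008))).astype(int)],True,(255,0,0))
cv2.imwrite('pics/f2.png',cv2.resize(im[:240,40:440],None,fx=2,fy=2))
E
```

```text
mid [ 234   65   64  128 5708] [ 0.4967 -0.0422  0.1983] (np.float64(185.47843137254904), np.uint64(5835))
right [ 362   99   45  119 4475] [0.5371 0.1224 0.1546] (np.float64(974.4509803921568), np.uint64(5078))
pile [  83   37   55  142 7104] [ 0.4699 -0.2364 -0.147 ] (np.float64(1566.6313725490197), np.uint64(7240))
```

View pics/f2.png

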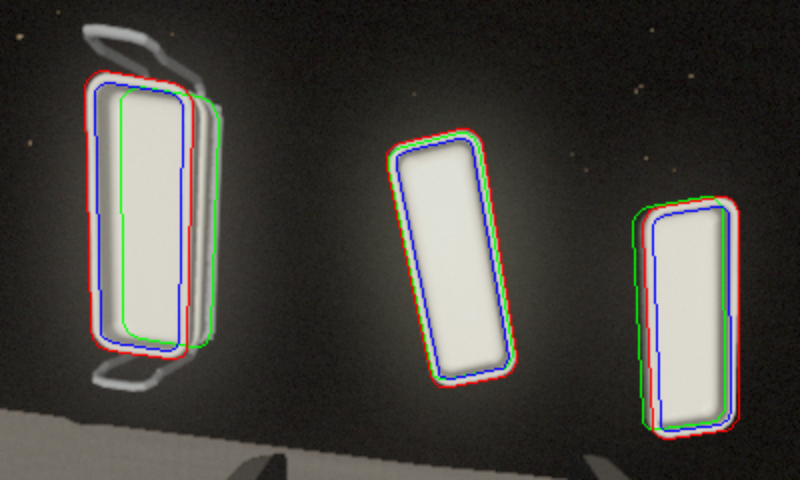

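```bash
cat >> h.py <<'E'
def rimfit(c,p0,z,scales=((2.5,.006),(1.2,.002))):
    for sg,st in scales:
        g=cv2.GaussianBlur(c['image'].min(2).astype(np.float32),(0,0),sg)
        I=lambda P: cv2.remap(g,*[a.astype(np.float32).reshape(-1,1) for a in proj(c,P).T],cv2.INTER_LINEAR)
        def dens(p,d,rad):
            q=pts(*p,z,.164+2*d,.062+2*d,rad+d); n=len(q); t=np.linspace(0,1,12,endpoint=False)[:,None]
            return np.vstack([q[i]*(1-t)+q[(i+1)%n]*t if np.linalg.norm(q[i]-q[(i+1)%n])>.01 else q[i:i+1].repeat(1,0) for i in range(n)])
        def cost(v):
            p=np.array(v)*[1,1,15]
            return -(2*I(dens(p,-.002,.012)).mean()-2*np.minimum(I(dens(p,.002,.012)),255).mean()+I(dens(p,-.004,.012)).mean()-I(dens(p,-.008,.012)).mean())
        x0=np.array(p0)/[1,1,15]
        s=minimize(cost,x0,method='Nelder-Mead',options=dict(initial_simplex=x0+np.vstack([-np.ones(3)/3,np.eye(3)])*st,xatol=1e-5,fatol=1e-3)); p0=s.x*[1,1,15]
    return p0,s.fun
def draw(c,fits,f,crop,fx=2):
    im=cv2.resize(c['image'],None,fx=fx,fy=fx)
    for p,z in fits:
        for a in (pts(*p,z),pts(*p,z,.152,.05,.008)):
            cv2.polylines(im,[np.round((proj(c,a)+.5)*fx-.5).astype(int)],True,(0,0,255))
    y0,y1,x0,x1=[k*fx for k in crop]; cv2.imwrite('pics/'+f,im[y0:y1,x0:x1])
E
python3 - <<'E'
from h import *; import pickle
c=pickle.load(open('w2.pkl','rb')); F=[]
for nm,p,z in [('mid',(.4967,-.0422,.198),.03),('right',(.537,.1195,.1),.03),('pile',(.4699,-.2364,-.1),.057)]:
    for cn,pk in [('w2',c)]+([('w1',pickle.load(open('w1.pkl','rb')))] if nm=='right' else []):
        f=rimfit(pk,p,z); print(nm,cn,np.round(f[0],4),f[1])
        if cn=='w2': F.append((f[0],z))
draw(c,F,'f3.png',(0,240,40,440))
E
```

```text
mid w2 [ 0.4966 -0.0422  0.1971] -231.02349853515625
right w2 [0.5365 0.1213 0.1387] -237.2469482421875
right w1 [0.5369 0.1215 0.1371] -267.7929992675781
pile w2 [ 0.4697 -0.236  -0.1503] -201.9417724609375
```

View pics/f3.png

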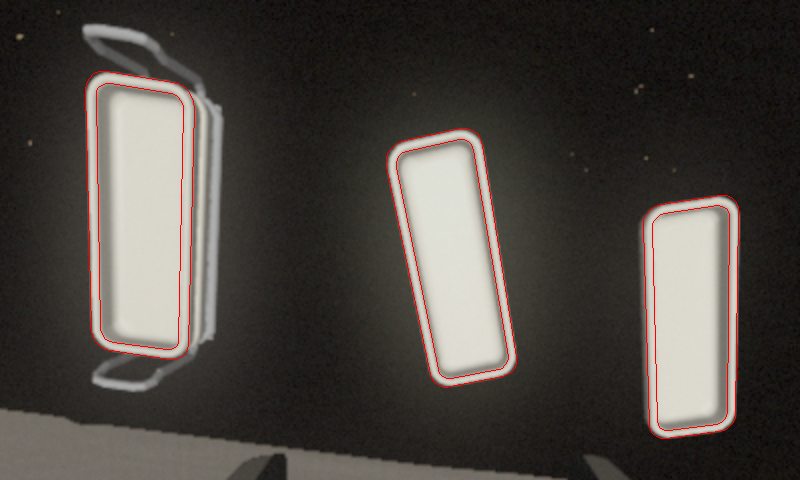

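```bash
cat >> h.py <<'E'
def delta(x,y,z,yaw):
    s=r.state(); M=Rm(s['eef_rot'])
    T=R.from_euler('z',yaw).as_matrix()@np.diag([-1.,1,-1])
    print('t',s['time_s'],'pos',np.round(s['ee_pos'],4),'shift mm',np.round(M.T@(np.array([x,y,z])-s['ee_pos'])*1e3,1),'turn',np.round(R.from_matrix(M.T@T).as_rotvec(),4),'F',np.round(s['force'],1),'w',round(s['width']*92,1))
E
python3 - <<'E'
from h import *; import pickle
delta(.4966,-.0422,.100,.197)
c=pickle.load(open('w2.pkl','rb')); print('mill',ray(c,253,250,0),'tea',ray(c,330,285,.03))
E
```

```text
t 2.1 pos [ 0.5508 -0.059   0.2445] shift mm [ 54.3  16.7 144.5] turn [ 0.0006  0.0006 -0.1975] F [-0.7 -0.  -0.5] w 91.7
mill [ 0.68626011 -0.06164945  0.        ] tea [0.73205444 0.05974302 0.03      ]
```

Request:
{"op": "carry_out", "data": {"motion": [[1,10,3,20,0,0,0],[1,17,5,35,0,0,0],[1,17,5,35,0,0,0],[1,10,4,35,0,0,0],[1,0,0,20,0,0,-0.1],[1,0,0,0,0,0,-0.0975],[1,0,0,0,0,0,0],[1,0,0,0,0,0,0],[1,0,0,0,0,0,0]]}}

```text
time_s: 2.85
ee_pos: [0.497, -0.0425, 0.1]
eef_rot: [-0.305, 3.125, 0.0]
force: [0.1, 0.7, 0.2]
width: 1.0
finger_force: 0.0
```

Run:
```python
from h import *
c=cam('wrist'); print(np.round(rimfit(c,(.4966,-.0422,.197),.03),4) if 0 else rimfit(c,(.4966,-.0422,.197),.03))
draw(c,[((.4966,-.0422,.197),.03)],'w3.png',(0,384,0,512),1)
delta(.4966,-.0422,.012,.197)
```

```text
(array([ 0.49625323, -0.04189644,  0.19653138]), np.float64(-278.4617614746094))
t 2.9 pos [ 0.497  -0.0426  0.1001] shift mm [ 0.4  0.5 88.1] turn [-0.0003  0.0015 -0.0021] F [-0.   0.4 -0.3] w 91.9
```

View pics/w3.png

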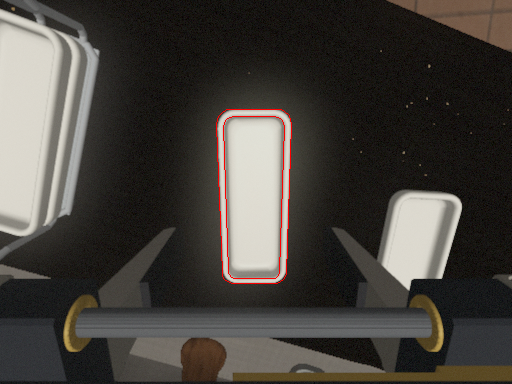

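Request:
{"op": "carry_out", "data": {"motion": [[1,0,0.5,20,0,0,0],[1,0,0,30,0,0,0],[1,0,0,20,0,0,0],[1,0,0,12,0,0,0],[1,0,0,6,0,0,0],[1,0,0,0,0,0,0],[1,0,0,0,0,0,0]]}}

```text
time_s: 3.48
ee_pos: [0.4966, -0.0423, 0.0123]
eef_rot: [-0.308, 3.125, -0.0]
force: [-0.6, -0.3, -0.3]
width: 1.0
finger_force: 0.0
```

Request:
{"op": "carry_out", "data": {"motion": [[0.6,0,0,0,0,0,0],[0.6,0,0,0,0,0,0],[0.6,0,0,0,0,0,0],[0.6,0,0,0,0,0,0],[0.6,0,0,0,0,0,0],[0.6,0,0,0,0,0,0],[0.6,0,0,0,0,0,0],[0.6,0,0,0,0,0,0]], "grip_force": 25}}

```text
time_s: 4.15
ee_pos: [0.4961, -0.0424, 0.012]
eef_rot: [-0.308, 3.126, -0.0]
force: [-1.5, 0.3, 6.3]
width: 0.677
finger_force: 25.0
```

Request:
{"op": "carry_out", "data": {"motion": [[0.6,0,0,-5,0,0,0],[0.6,0,0,-20,0,0,0],[0.6,0,0,-35,0,0,0],[0.6,0,0,-40,0,0,0],[0.6,0,0,-35,0,0,0],[0.6,0,0,-15,0,0,0],[0.6,0,0,0,0,0,0]]}}

```text
time_s: 4.73
ee_pos: [0.498, -0.0426, 0.1652]
eef_rot: [-0.307, 3.12, -0.003]
force: [1.0, 1.1, -4.5]
width: 0.67
finger_force: 25.0
```

Run:
```python
from h import *
delta(.4697,-.236,.13,-.150)
```

```text
t 4.7333 pos [ 0.498  -0.0426  0.1652] shift mm [  65.8 -184.    35.2] turn [-0.0014  0.0069  0.3464] F [ 1.   1.1 -4.5] w 61.6
```

Request:
{"op": "carry_out", "data": {"motion": [[0.6,6,-18,0,0,0,0],[0.6,11,-32,0,0,0,0],[0.6,13,-36,0,0,0,0],[0.6,13,-36,0,0,0,0],[0.6,12,-33,0,0,0,0],[0.6,8,-22,0,0,0,0.05],[0.6,2,-7,0,0,0,0.1],[0.6,0,0,0,0,0,0.1],[0.6,0,0,0,0,0,0.0965],[0.6,0,0,0,0,0,0],[0.6,0,0,0,0,0,0],[0.6,0,0,0,0,0,0]]}}

```text
time_s: 5.73
ee_pos: [0.4671, -0.235, 0.1605]
eef_rot: [-0.23, -3.131, -0.001]
force: [-0.5, 0.3, -3.2]
width: 0.67
finger_force: 25.0
```

Run:
```python
from h import *; import pickle
c=cam('wrist'); s=cam('side'); pickle.dump((c,s),open('hold1.pkl','wb'))
delta(.4697,-.236,.1,-.150)
p=r.state()['ee_pos']
zr=p[2]-.012+.03
print('held',rimfit(c,(p[0],p[1],-.15),zr),'pile',rimfit(c,(.4697,-.236,-.15),.057))
a=c['image']; b=s['image'].copy()
cv2.imwrite('pics/h1.png',np.vstack([a[:250],b[100:350]]))
```

```text
t 5.8333 pos [ 0.4674 -0.2352  0.161 ] shift mm [-2.4 -0.5 61. ] turn [ 0.0003 -0.0009  0.0021] F [ 0.1  0.  -3.3] w 62.0
held (array([ 0.4667475 , -0.23448494, -0.14651543]), np.float64(-252.5179443359375)) pile (array([ 0.46815707, -0.2269475 , -0.14927666]), np.float64(-76.23808288574219))
```

View pics/h1.png

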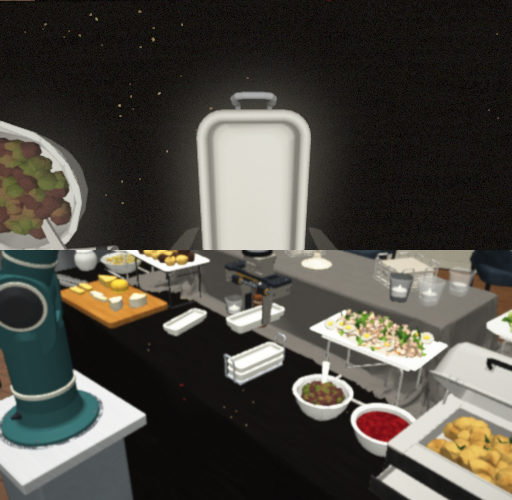

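Request:
{"op": "carry_out", "data": {"motion": [[0.6,-1,-0.5,10,0,0,0],[0.6,-2,-0.5,20,0,0,0],[0.6,0,0,22,0,0,0],[0.6,0,0,15,0,0,0],[0.6,0,0,10,0,0,0],[0.6,0,0,0,0,0,0],[0.6,0,0,0,0,0,0],[0.6,0,0,0,0,0,0],[0.6,0,0,0,0,0,0]]}}

```text
time_s: 6.58
ee_pos: [0.4714, -0.2373, 0.0856]
eef_rot: [0.235, 3.131, -0.001]
force: [0.8, 0.4, -3.6]
width: 0.67
finger_force: 25.0
```

Run:
```python
from h import *
delta(.4704,-.2367,.059,-.150)
p=r.state()['ee_pos']
s=cam('side'); sc=cam('scene')
def box(c,x,y,th,f):
    u,v=proj(c,[.47,-.236,.07])[0].astype(int)
    q=c['image'][v-50:v+50,u-65:u+65]; return cv2.resize(q,None,fx=3,fy=3,interpolation=cv2.INTER_CUBIC)
cv2.imwrite('pics/d1.png',np.hstack([box(s,0,0,0,0),box(sc,0,0,0,0)]))
```

```text
t 6.5833 pos [ 0.4714 -0.2373  0.0856] shift mm [ 1.1  0.5 26.6] turn [-0.0006  0.002   0.0003] F [ 0.8  0.4 -3.6] w 61.6
```

View pics/d1.png

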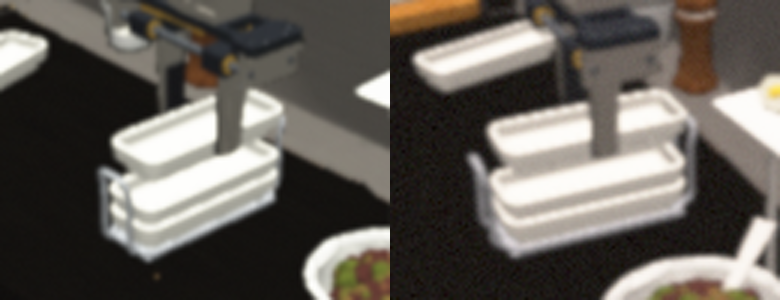

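Request:
{"op": "carry_out", "data": {"motion": [[0.6,1,0.5,4,0,0,0],[0.6,0,0,5,0,0,0],[0.6,0,0,5,0,0,0],[0.6,0,0,3,0,0,0],[0.6,0,0,2,0,0,0],[0.6,0,0,2,0,0,0],[0.6,0,0,2,0,0,0],[0.6,0,0,0,0,0,0],[0.6,0,0,0,0,0,0]]}}

```text
time_s: 7.43
ee_pos: [0.4696, -0.2363, 0.0615]
eef_rot: [-0.235, -3.133, -0.0]
force: [0.5, 0.4, -3.3]
width: 0.669
finger_force: 25.0
```

Run:
```python
from h import *
delta(.4704,-.2367,.059,-.150)
```

```text
t 7.4333 pos [ 0.4696 -0.2363  0.0615] shift mm [-0.8 -0.3  2.5] turn [ 0.     -0.0001  0.0001] F [ 0.5  0.4 -3.3] w 61.6
```

Request:
{"op": "carry_out", "data": {"motion": [[0.6,0,0,0.8,0,0,0],[0.6,0,0,0.7,0,0,0],[0.6,0,0,0.7,0,0,0],[0.6,0,0,0,0,0,0],[0.6,0,0,0,0,0,0],[0.6,0,0,0,0,0,0]]}}

```text
time_s: 7.93
ee_pos: [0.4697, -0.2363, 0.0594]
eef_rot: [0.235, 3.133, -0.0]
force: [-0.1, 0.5, -2.3]
width: 0.674
finger_force: 25.0
```

Request:
{"op": "carry_out", "data": {"motion": [[0.6,0,0,0.5,0,0,0],[0.6,0,0,0.3,0,0,0],[0.6,0,0,0,0,0,0],[0.6,0,0,0,0,0,0]]}}

```text
time_s: 8.27
ee_pos: [0.4697, -0.2364, 0.059]
eef_rot: [0.235, 3.132, -0.0]
force: [-1.7, 0.3, 3.2]
width: 0.669
finger_force: 25.0
```

Request:
{"op": "carry_out", "data": {"motion": [[0.69,0,0,0,0,0,0],[0.72,0,0,0,0,0,0],[0.8,0,0,0,0,0,0],[0.9,0,0,0,0,0,0],[0.95,0,0,0,0,0,0],[0.95,0,0,-5,0,0,0],[0.95,0,0,-20,0,0,0],[0.95,0,0,-35,0,0,0],[0.95,0,0,-38,0,0,0],[0.95,0,0,-15,0,0,0],[0.95,0,0,0,0,0,0],[0.95,0,0,0,0,0,0]]}}

```text
time_s: 9.27
ee_pos: [0.47, -0.2366, 0.1726]
eef_rot: [0.235, 3.131, -0.002]
force: [0.1, -0.0, 0.2]
width: 0.95
finger_force: 0.0
```

Run:
```python
from h import *
c=cam('wrist'); f=rimfit(c,(.4697,-.236,-.15),.077); print('nested',f)
draw(c,[(f[0],.077)],'n1.png',(0,384,0,512),1)
delta(.5367,.1214,.1,.138)
```

```text
nested (array([ 0.4696645 , -0.23596967, -0.14760255]), np.float64(-260.28497314453125))
t 9.3167 pos [ 0.4692 -0.2362  0.1714] shift mm [-13.3 363.7  71.3] turn [-0.     -0.0003 -0.288 ] F [ 0.7 -0.2 -0.5] w 87.0
```

View pics/n1.png

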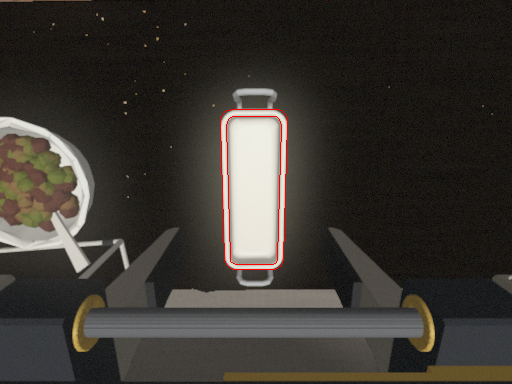

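Request:
{"op": "carry_out", "data": {"motion": [[1,0,20,0,0,0,0],[1,-1,35,0,0,0,0],[1,-2,40,0,0,0,0],[1,-2,40,0,0,0,0],[1,-2,40,0,0,0,0],[1,-2,40,0,0,0,0],[1,-2,40,10,0,0,0],[1,-1,40,20,0,0,0],[1,-1,35,20,0,0,0],[1,0,25,15,0,0,0],[1,0,9,6,0,0,-0.1],[1,0,0,0,0,0,-0.1]]}}

```text
time_s: 10.32
ee_pos: [0.5335, 0.1226, 0.0983]
eef_rot: [0.095, -3.134, -0.002]
force: [0.1, -0.8, 1.0]
width: 1.0
finger_force: 0.0
```

Request:
{"op": "carry_out", "data": {"motion": [[1,0,0,0,0,0,-0.088],[1,0,0,0,0,0,0],[1,0,0,0,0,0,0],[1,0,0,0,0,0,0]]}}

```text
time_s: 10.65
ee_pos: [0.5358, 0.1185, 0.1011]
eef_rot: [0.213, -3.133, 0.0]
force: [0.4, 0.3, 0.7]
width: 0.998
finger_force: 0.0
```

Run:
```python
from h import *
c=cam('wrist'); f=rimfit(c,(.5367,.1214,.138),.03); print(f)
delta(.5367,.1214,.012,.138)
```

```text
(array([0.53680427, 0.12228478, 0.13483738]), np.float64(-289.99249267578125))
t 10.7 pos [0.536  0.1186 0.1014] shift mm [-1.2  2.7 89.4] turn [-0.0002 -0.001  -0.0021] F [ 0.3 -0.5 -1.1] w 91.8
```

Request:
{"op": "carry_out", "data": {"motion": [[1,-1,3,20,0,0,0],[1,0,0,30,0,0,0],[1,0,0,20,0,0,0],[1,0,0,13,0,0,0],[1,0,0,6,0,0,0],[1,0,0,0,0,0,0],[1,0,0,0,0,0,0],[1,0,0,0,0,0,0]]}}

```text
time_s: 11.37
ee_pos: [0.5379, 0.1224, 0.0141]
eef_rot: [-0.216, 3.132, 0.001]
force: [0.6, 0.3, 0.3]
width: 0.999
finger_force: 0.0
```

Request:
{"op": "carry_out", "data": {"motion": [[0.6,0,0,0,0,0,0],[0.6,0,0,0,0,0,0],[0.6,0,0,0,0,0,0],[0.6,0,0,0,0,0,0],[0.6,0,0,0,0,0,0],[0.6,0,0,0,0,0,0],[0.6,0,0,0,0,0,0],[0.6,0,0,0,0,0,0]], "grip_force": 25}}

```text
time_s: 12.03
ee_pos: [0.5371, 0.1221, 0.0132]
eef_rot: [-0.217, 3.134, -0.0]
force: [0.3, -0.6, 3.8]
width: 0.669
finger_force: 25.0
```

Request:
{"op": "carry_out", "data": {"motion": [[0.6,0,0,-5,0,0,0],[0.6,0,0,-20,0,0,0],[0.6,0,0,-35,0,0,0],[0.6,0,0,-40,0,0,0],[0.6,0,0,-40,0,0,0],[0.6,0,0,-15,0,0,0],[0.6,0,0,0,0,0,0],[0.6,0,0,0,0,0,0]]}}

```text
time_s: 12.7
ee_pos: [0.5367, 0.1217, 0.1679]
eef_rot: [-0.216, 3.134, -0.001]
force: [0.6, -0.6, -2.6]
width: 0.671
finger_force: 25.0
```

Run:
```python
from h import *
delta(.4700,-.2363,.167,-.148)
```

```text
t 12.7 pos [0.5367 0.1217 0.1679] shift mm [ 115.2 -345.4    1. ] turn [-0.0004  0.0005  0.2859] F [ 0.6 -0.6 -2.6] w 61.7
```

Request:
{"op": "carry_out", "data": {"motion": [[0.6,5,-15,0,0,0,0],[0.6,10,-30,0,0,0,0],[0.6,12,-37,0,0,0,0],[0.6,12,-37,0,0,0,0],[0.6,12,-37,0,0,0,0],[0.6,12,-37,0,0,0,0],[0.6,12,-37,0,0,0,0],[0.6,12,-37,0,0,0,0],[0.6,12,-36,0,0,0,0],[0.6,10,-27,0,0,0,0],[0.6,6,-15,0,0,0,0],[0.6,0,0,0,0,0,0.08]]}}

```text
time_s: 13.7
ee_pos: [0.4668, -0.24, 0.1647]
eef_rot: [0.079, -3.135, -0.001]
force: [0.2, 1.0, -3.3]
width: 0.672
finger_force: 25.0
```

Request:
{"op": "carry_out", "data": {"motion": [[0.6,0,0,0,0,0,0.1],[0.6,0,0,0,0,0,0.1],[0.6,0,0,0,0,0,0.006],[0.6,0,0,0,0,0,0],[0.6,0,0,0,0,0,0],[0.6,0,0,0,0,0,0]]}}

```text
time_s: 14.2
ee_pos: [0.4701, -0.2352, 0.1671]
eef_rot: [-0.229, -3.132, -0.001]
force: [0.3, 0.2, -1.9]
width: 0.67
finger_force: 25.0
```

Run:
```python
from h import *
c=cam('wrist'); p=r.state()['ee_pos']; f=rimfit(c,(p[0],p[1],-.148),p[2]-.0132+.03); print('held',f,f[0][:2]-p[:2])
delta(.4697,-.2361,.105,-.148)
```

```text
held (array([ 0.46949218, -0.23460259, -0.14583659]), np.float64(-264.4613037109375)) [-0.00079766  0.00061171]
t 14.25 pos [ 0.4703 -0.2352  0.1674] shift mm [ 0.4 -1.  62.4] turn [ 0.0003 -0.0009  0.0018] F [-0.7  0.2 -2.9] w 61.7
```

Request:
{"op": "carry_out", "data": {"motion": [[0.6,0,-1,10,0,0,0],[0.6,0,0,20,0,0,0],[0.6,0,0,20,0,0,0],[0.6,0,0,12,0,0,0],[0.6,0,0,0,0,0,0],[0.6,0,0,0,0,0,0],[0.6,0,0,0,0,0,0]]}}

```text
time_s: 14.83
ee_pos: [0.471, -0.2367, 0.1066]
eef_rot: [0.232, 3.132, -0.001]
force: [0.5, 0.1, -1.8]
width: 0.67
finger_force: 25.0
```

Run:
```python
from h import *
delta(.4699,-.2364,.0802,-.148)
```

```text
t 14.8333 pos [ 0.471  -0.2367  0.1066] shift mm [ 1.2  0.1 26.4] turn [-0.0002  0.0012  0.0003] F [ 0.5  0.1 -1.8] w 61.6
```

Request:
{"op": "carry_out", "data": {"motion": [[0.6,1,0,4,0,0,0],[0.6,0,0,5,0,0,0],[0.6,0,0,5,0,0,0],[0.6,0,0,3,0,0,0],[0.6,0,0,2,0,0,0],[0.6,0,0,2,0,0,0],[0.6,0,0,2,0,0,0],[0.6,0,0,0.8,0,0,0],[0.6,0,0,0.7,0,0,0],[0.6,0,0,0,0,0,0],[0.6,0,0,0,0,0,0],[0.6,0,0,0,0,0,0]]}}

```text
time_s: 15.83
ee_pos: [0.4695, -0.2364, 0.0816]
eef_rot: [0.232, 3.133, -0.0]
force: [-0.5, 1.0, -2.2]
width: 0.674
finger_force: 25.0
```

Request:
{"op": "carry_out", "data": {"motion": [[0.6,0,0,0.5,0,0,0],[0.6,0,0,0.5,0,0,0],[0.6,0,0,0.3,0,0,0],[0.6,0,0,0,0,0,0],[0.6,0,0,0,0,0,0],[0.6,0,0,0,0,0,0]]}}

```text
time_s: 16.33
ee_pos: [0.4694, -0.2364, 0.0802]
eef_rot: [0.232, 3.133, -0.0]
force: [0.5, -0.0, -2.1]
width: 0.67
finger_force: 25.0
```

Request:
{"op": "carry_out", "data": {"motion": [[0.6,0,0,0.5,0,0,0],[0.6,0,0,0,0,0,0],[0.6,0,0,0,0,0,0],[0.6,0,0,0,0,0,0]]}}

```text
time_s: 16.67
ee_pos: [0.4694, -0.2364, 0.0801]
eef_rot: [0.232, 3.133, -0.0]
force: [-2.9, 1.2, 5.1]
width: 0.671
finger_force: 25.0
```

Contact. Release and lift.

Request:
{"op": "carry_out", "data": {"motion": [[0.69,0,0,0,0,0,0],[0.72,0,0,0,0,0,0],[0.8,0,0,0,0,0,0],[0.9,0,0,0,0,0,0],[0.95,0,0,0,0,0,0],[0.95,0,0,-5,0,0,0],[0.95,0,0,-20,0,0,0],[0.95,0,0,-35,0,0,0],[0.95,0,0,-38,0,0,0],[0.95,0,0,-15,0,0,0],[0.95,0,0,0,0,0,0],[0.95,0,0,0,0,0,0]]}}

```text
time_s: 17.67
ee_pos: [0.4698, -0.2366, 0.1937]
eef_rot: [0.232, 3.131, -0.002]
force: [-0.3, -0.4, -0.3]
width: 0.955
finger_force: 0.0
```

Run:
```python
from h import *
c=cam('wrist'); print('top',rimfit(c,(.4697,-.236,-.148),.097)); s=cam('side'); sc=cam('scene')
def box(c):
    u,v=proj(c,[.47,-.236,.07])[0].astype(int)
    return cv2.resize(c['image'][v-50:v+50,u-65:u+65],None,fx=3,fy=3,interpolation=cv2.INTER_CUBIC)
cv2.imwrite('pics/end.png',np.hstack([box(s),box(sc)])); delta(.47,-.236,.2,-.148)
```

```text
top (array([ 0.46861712, -0.23589224, -0.14981801]), np.float64(-244.9091033935547))
t 17.8167 pos [ 0.4684 -0.236   0.1913] shift mm [-1.6  0.2 -8.7] turn [ 0.0008 -0.0025  0.0001] F [ 0.9 -0.2 -0.7] w 87.5
```

View pics/end.png

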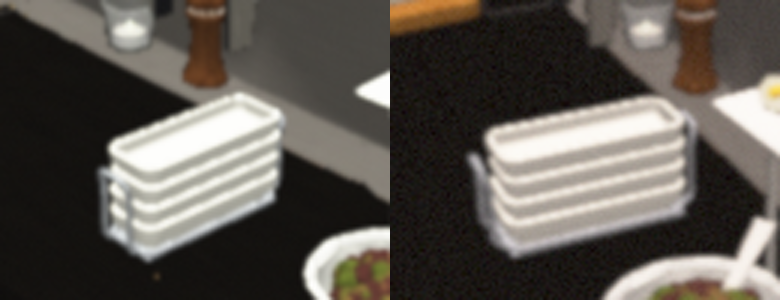

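Both views show four evenly spaced, level, nested dishes (around pixels 195,175 and 590,180). The mill, tea-light and bowl have not moved, and the gripper is clear.

```bash
python3 -c "
from bench import r
print(r.sign_off())"
```

```text
the job is handed in; nothing more can be done
None
```

I nested both loose dishes on the pile in the caddy; the last pictures show all four straight and level and the other items untouched, and I handed the job in at about 18 s.

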